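Check that the vial crimper's hand lever comes up on its stop

TASK

Before we cap a batch, check the stop of the larger crimper: with the backs of your fingers on the outer side of its lever, press the lever in until it comes up firm on its stop screw, without forcing it, and hold it there for at least a second so I can see it stops short of the fixed handle. Then ease the lever back out until it is fully open, without letting it snap, and move clear. Touch only the outside of that lever - no pinching it, no touching the fixed handle - and leave the small crimper and the glassware where they stand.

Things in the scene. Friction and masses are not known exactly. Their poses are not given: they have to be found in the camera images.
- crimper: The larger of two hand crimpers for vial caps, on its side in a fixed stand (foot 160 x 100 x 12 mm, centred on the origin): aluminium head 42 mm across and, towards -x, two handles 165 mm long, black grips, centre line 105 mm up. Origin on the bench; x level towards the head, y level from the fixed handle to the side where the lever stands open, z up. Clamp top at 132 mm.
- fixed_handle: The fixed handle (the bar) of the larger crimper, along its -x axis: 165 mm long, grip 16 mm thick and 22 mm high. Origin at its head end, on its centre line, 105 mm above the bench. It must not be touched.
- lever: The larger crimper's hand lever, 165 mm long. Origin on its vertical pivot axis at the head, 105 mm above the bench; x runs out along the lever, y points out of its outer side, away from the fixed handle, z down. Black grip 95 to 165 mm out, 12 mm thick, 22 mm high (94 to 116 mm above the bench). Open, it stands 0.42 rad from the fixed handle, its end some 65 mm off; below is only the foot.
- lever_inside: The inner half of that lever (the side that faces the fixed handle); same origin and axes as the lever. It must not be touched: the press is made on the outer side only.
- lever_swing (a joint): The larger lever's angle, rad: 0 fully open (held by its spring), growing as pressed in (counter-clockwise from above). It stops on its screw at 0.19 to 0.34, as the screw is set; at 0.44 it would lie on the fixed handle. At the press point the spring resists with about 3.5 N at first and 6 to 8 N at the stop; then it is firm. Let go, it snaps open.
- lever_press (a point): Press point: on the outer face of the lever's grip, 135 mm out from the pivot, at mid height (105 mm above the bench). It moves with the lever, about 30 to 45 mm from open to stop.
- lever_pivot (a point): The pivot of that lever, on its vertical axis, 105 mm above the bench.
- stop_screw: Stop screw of the larger crimper, a steel screw 7 mm thick through the fixed handle 75 mm from the pivot, with a knurled head on the far side. Origin at its rounded tip, which points to the lever's inner side; the lever is stopped when it bears on this tip. Its setting varies and stays as it is.
- small_crimper: The smaller crimper on its own like stand, handles 129 mm long, head 33 mm across; same axes as the larger one, with its origin under the pivot of its lever. To be left alone.
- small_lever_swing (a joint): Angle of the smaller crimper's lever in rad, 0 open. To be left alone.
- vial_a: Capped glass vial, 23 mm across, 75 mm high, standing near the larger crimper's head. Origin at the centre of its underside, as for all the loose things.
- vial_b: Capped glass vial, 23 mm across, 46 mm high, standing on the lever side of the larger crimper, beside the head.
- vial_c: Capped glass vial, 17 mm across, 42 mm high, near the smaller crimper's head.
- amber_bottle: Brown glass bottle, 64 mm across, 130 mm high.
- beaker: Glass beaker, 70 mm across, 90 mm high.
- flask: Conical glass flask with stopper, 76 mm across, 130 mm high.
- cap_dish: White dish of aluminium caps, 90 mm across, 18 mm high.

How it is judged:
On the way:
1. the lever is pressed in by the fingers until it is up against its stop screw (within 1.5 mm) and held there for a second (y of stop_screw in the frame of lever above -0.0055 m and contact force between the fingers and lever above 3 N), for 1 s.
At the end, for the whole second after the job is handed in: The larger crimper's lever is back fully open (within 0.03 rad) and at rest, the small crimper's lever is open, and all loose glassware stands upright within 20 mm of where it was (value of joint each of lever_swing, small_lever_swing below 0.03 rad and velocity of joint lever_swing between -0.1 and 0.1 rad/s and distance of each of vial_a, vial_b, vial_c, amber_bottle, beaker, flask, cap_dish from where it was at the start of the episode below 0.02 m and angle between each of vial_a, vial_b, vial_c, amber_bottle, beaker, flask, cap_dish's own z axis and vertical below 0.3 rad); the robot touches nothing.
It fails at once if the lever snaps back open (faster than 2 rad/s) (velocity of joint lever_swing below -2 rad/s).
It fails at once if the lever is forced (pushed with more than 45 N) (contact force between any of the fingers, the arm and lever above 45 N).
It fails at once if the fixed handle, the stop screw or the inner side of the lever is touched, as in pinching (contact force between any of the fingers, the arm and fixed_handle above 1 N or contact force between any of the fingers, the arm and stop_screw above 1 N or contact force between any of the fingers, the arm and lever_inside above 1 N).
It fails at once if the small crimper is touched (contact force between any of the fingers, the arm and small_crimper above 1 N).
It fails at once if glassware is lifted, shifted by more than 20 mm or tipped (not (distance of each of vial_a, vial_b, vial_c, amber_bottle, beaker, flask, cap_dish from where it was at the start of the episode below 0.02 m and angle between each of vial_a, vial_b, vial_c, amber_bottle, beaker, flask, cap_dish's own z axis and vertical below 0.3 rad)).
It also fails if it takes over 40 s, if anything falls off the work surface, if the arm or the gripper's body presses on something with over 40 N, if the wrist force passes 120 N, or if a joint passes its speed limit or range.

ROBOT

A 7-joint arm with a two-finger parallel gripper is mounted at the origin on the work surface. World frame = base frame: x ahead of the robot, y to its left, z up, the work surface at z = 0. Lengths are in m, angles in rad, forces in N, time in s.
With the tool pointing down it reaches from about 0.4 to 0.925 m from the base axis. Payload 4.1 kg.
Tool frame: the origin (TCP) lies midway between the tips of the shut fingers; the grasp point (between the pads) lies 19 mm behind it; z points along the fingers, y is the direction in which the jaws open and shut (so a half turn about z gives the same grasp; the last joint's range is limited). The gripper opens to 85 mm and grips with 20 to 120 N. Pads are 22 mm wide; open, the fingers measure 114 mm over their backs; the gripper's body (76 mm by 85 mm) begins 54 mm behind the grasp point. The pads swing forward as they close: fully open they stand 13 mm farther back than shut.
Start: joints at [-1.278, 0.398, 0.045, 1.537, -0.019, 1.207, -0.051], TCP at [0.248, 0.601, 0.231] pointing down, gripper open.
Joint ranges: [-2.82, 2.82], [-0.49, 2.23], [-1.37, 1.46], [0, 2.46], [-1.36, 4.5], [0.23, 2], [-2.94, 2.94]. Speed limits (rad/s): [2.57, 2.57, 3.14, 3.14, 3.14, 3.14, 3.14].

INTERFACE

Orientations are given as a 3x3 rotation matrix whose columns are the frame's x, y, z axes.
In Python, from workcell import r gives the robot as it stands.
- The arm moves only by the shell command python3 -m pendant 'ROWS'. ROWS is JSON, a list of rows, each a list of 3 entries, a list of its own where there are three numbers: the closure, from 0 (fully open) to 1 (shut), then the shift along the tool's x, y, z scaled (see below), then the turn, a rotation vector about the tool's x, y, z scaled (see below). A call has 1 to 12 rows; each row shifts and turns the commanded pose from where the row before left it, along the tool's axes as they then stand; what a row does not reach is not made up. The controller multiplies each number of a shift by 12 cm and each number of a turn by 45 degrees. A row lasts 1/12 s, in which the tool goes at most 41.7 mm and 7.16 degrees, less where a joint would pass 70% of its speed; a pose out of reach is approached as far as the arm can. A call with a number of a shift or a turn outside -1 to 1 is refused whole. A call with a gripper value outside its range is refused whole. The fingers move at their own pace and stop on an object; the grip force is fixed at half the most. Time passes only in rows, so rows that do not move let the fingers close. It gives the time, the measured TCP pose, the force and the opening at its end, in the units of the state.
- r.read_state(): the state, without advancing time (a new reading comes with each control period).
- r.snapshot(name): name is "scene" or "side" or "wrist"; returns (picture, depth): 480x640x3 uint8, red, green, blue; 480x640 float32, m along the optical axis (not along the pixel's ray), 0 where there is no reading.
- r.camera_info(name): a dict with "fx", "fy", "cx", "cy" (pixels), "world_to_cam" (4x4, takes a point from world to camera coordinates); the wrist camera has in their place "T_tool_cam" (4x4, takes a point from camera to tool coordinates, whose origin is the TCP and whose axes are the flange's). Camera axes: x right, y down, z forward; pixel columns grow to the right and rows downward; lengths in m; the calibration is good to about 2 mm. A picture is of the moment at which its call begins: read the wrist's pose just before it. camera_info takes no time and is no camera call.
- r.sign_off(): hands the job in, once; it reports no verdict.
The state is a dict: "time_s": time; "joints": joint angles; "qd": joint speeds; "tau": joint torques, N m; "tcp_pos": TCP position; "orientation": TCP orientation; "wrist_force": force on the tool from outside, world axes, zero at the start; "wrist_torque": the same for the moment, N m; "grip_width": opening from 0.0 (shut) to 1.0 (fully open).
Only numpy, scipy, OpenCV 4.12 (cv2) and the standard library are available. Lean on these libraries where they do the work, as an engineer would, in place of code of your own. Each camera call takes 0.05 s, during which the arm holds its last target.

## Working session

There is one attempt and no reset: what is moved stays moved. The work goes in short steps, Python scripts to look and compute and a shell command to move; the robot and the scene stay as the last step left them, time stands still between calls to the robot, and variables do not carry over. Pictures are saved under pics/ and viewed, and the job is handed in when it is done.

```bash
ls; mkdir -p pics; python3 - <<'E'
from workcell import r
import cv2,numpy as np
s=r.read_state();print(s)
for n in("scene","side","wrist"):
    p,d=r.snapshot(n);cv2.imwrite(f"pics/{n}0.png",p[:,:,::-1]);np.save(f"pics/{n}0.npy",d);print(n,r.camera_info(n))
E
```

```text
pics
{'time_s': 0.0, 'joints': array([-1.27799806,  0.3992093 ,  0.04504845,  1.53787518, -0.01870118,
        1.20687291, -0.05067185]), 'qd': array([ 0.00136039, -0.00084852, -0.00010495, -0.00073901, -0.0011875 ,
       -0.00181502,  0.00227287]), 'tau': array([ 3.16562191e-04, -4.75111341e+01,  1.36504322e+00, -2.54218984e+01,
        1.14480933e-02,  9.13429860e-03, -1.36331104e-05]), 'tcp_pos': array([0.24795239, 0.60017413, 0.23025471]), 'orientation': array([[-9.24272207e-01,  3.81733564e-01, -6.10516301e-04],
       [ 3.81734027e-01,  9.24270377e-01, -1.84469312e-03],
       [-1.39899149e-04, -1.93805343e-03, -9.99998112e-01]]), 'wrist_force': array([-0.2199452 ,  0.54221574, -0.23789791]), 'wrist_torque': array([-0.03261921,  0.02828131,  0.0112203 ]), 'grip_width': 0.996353755152345}
scene {'fx': 455.2432389126402, 'fy': 455.2432389126402, 'cx': 319.15030825078367, 'cy': 230.36201999917847, 'world_to_cam': array([[-0.58115778,  0.81374536, -0.008609  ,  0.3562621 ],
       [ 0.49271717,  0.34342814, -0.79955419, -0.23373308],
       [-0.64767694, -0.46890894, -0.60053225, 
[... 210 characters left out ...]
.99532387, -0.09648572, -0.00457144,  0.63257855],
       [-0.06203544,  0.67478589, -0.73540166,  0.09755428],
       [ 0.0740405 , -0.73167924, -0.67761604,  1.66193272],
       [ 0.        ,  0.        ,  0.        ,  1.        ]])}
wrist {'fx': 374.5787573461882, 'fy': 374.5787573461882, 'cx': 323.72681007982385, 'cy': 236.75173680646265, 'T_tool_cam': array([[ 7.73868713e-04, -9.54791104e-01, -2.97276552e-01,
         7.55364427e-02],
       [ 9.99999458e-01,  5.31680816e-04,  8.95543822e-04,
         2.01492845e-04],
       [-6.97001035e-04, -2.97277084e-01,  9.54790998e-01,
        -1.43717446e-01],
       [ 0.00000000e+00,  0.00000000e+00,  0.00000000e+00,
         1.00000000e+00]])}
```

View pics/scene0.png

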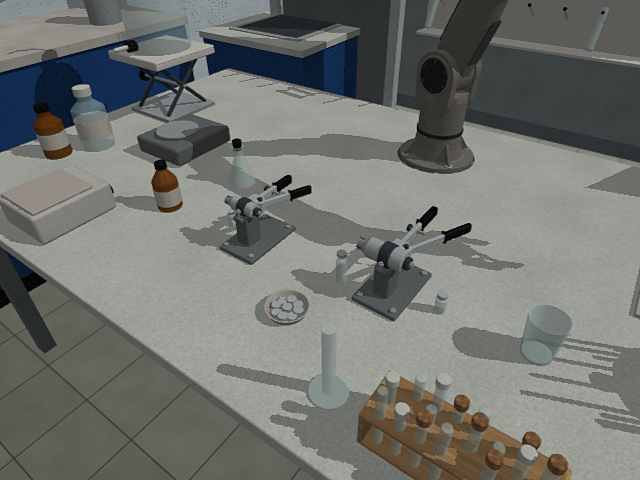

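View pics/side0.png

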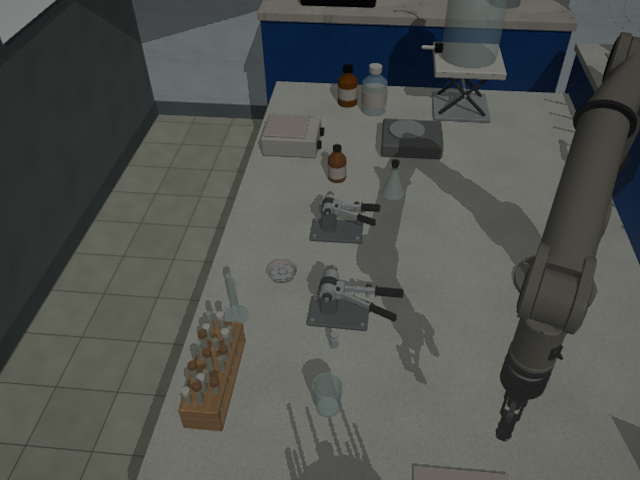

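View pics/wrist0.png

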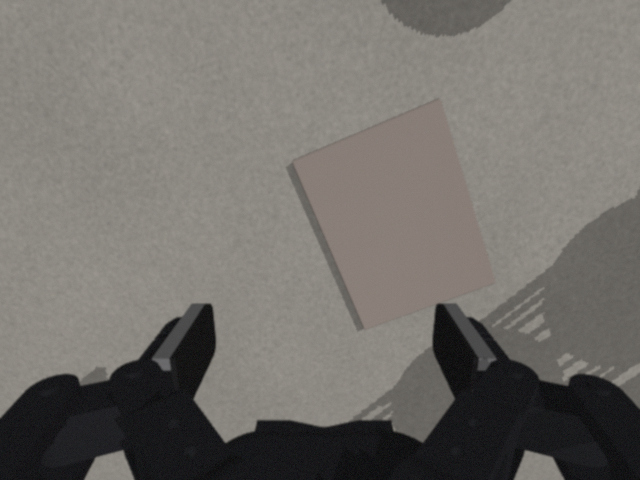

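The side view shows the larger crimper at about (340,300). Its fixed grip ends near (402,293) and its open lever near (395,317), and vial_b stands at (333,336). Next I'll measure these with depth and upscaled crops.

```bash
cat > h.py <<'E'
from workcell import r
import cv2,numpy as np
def cloud(n,d):
    c=r.camera_info(n);v,u=np.mgrid[0:480,0:640]
    P=np.stack([(u-c["cx"])/c["fx"]*d,(v-c["cy"])/c["fy"]*d,d],-1)
    W=c["world_to_cam"];return (P-W[:3,3])@W[:3,:3]
E
python3 - <<'E'
from h import *
for n,(a,b,c,d_) in (("side",(290,255,420,355)),("scene",(320,190,490,330))):
    p=cv2.imread(f"pics/{n}0.png");d=np.load(f"pics/{n}0.npy");X=cloud(n,d)
    cv2.imwrite(f"pics/{n}0c.png",cv2.resize(p[b:d_,a:c],None,fx=4.5,fy=4.5,interpolation=cv2.INTER_CUBIC))
    m=np.zeros((480,640),bool);m[b:d_,a:c]=1
    m&=(p.max(2)<50)&(X[...,2]>.09)&(X[...,2]<.125)
    k,l,st,ce=cv2.connectedComponentsWithStats(m.astype(np.uint8))
    for i in range(1,k):
        if st[i,4]<25: continue
        Q=X[l==i];print(n,st[i],Q.mean(0).round(4),np.percentile(Q,[2,98],axis=0).round(4).tolist())
        q=Q[:,:2]-Q[:,:2].mean(0);w=np.linalg.svd(q,full_matrices=False)[2][0];print("  dir",np.degrees(np.arctan2(w[1],w[0])),np.ptp(q@w))
E
```

```text
side [319 277   6  12  27] [0.6394 0.1688 0.1162] [[0.6338, 0.1568, 0.0984], [0.6454, 0.178, 0.1237]]
  dir 80.56011547502676 0.024533751820871405
side [375 286  28  12 228] [0.4667 0.1792 0.1096] [[0.4328, 0.1694, 0.0965], [0.5001, 0.1855, 0.119]]
  dir 178.05617805984716 0.06927718302893074
side [322 294  10   7  38] [0.6212 0.2097 0.1102] [[0.6102, 0.2048, 0.0976], [0.6334, 0.2143, 0.1176]]
  dir 172.39479475222277 0.024118713030418217
side [369 303  27  18 202] [0.4807 0.2477 0.1087] [[0.4493, 0.2316, 0.0958], [0.5129, 0.2629, 0.1192]]
  dir 154.95040361127218 0.07325300626925099
scene [416 206  21  25 200] [0.4738 0.1792 0.1127] [[0.4384, 0.1684, 0.0998], [0.5032, 0.1851, 0.1183]]
  dir -1.3208694148034625 0.06949748791068888
scene [442 223  29  21 258] [0.4866 0.2477 0.1103] [[0.455, 0.2295, 0.0989], [0.5148, 0.2637, 0.1175]]
  dir -25.963170324072003 0.0699435074388681
scene [377 249  14  20 149] [0.6423 0.168  0.1132] [[0.6345, 0.157, 0.0919], [0.6467, 0.1779, 0.1245]]
  dir 85.71997606748651 0.022551228201253357
scene [402 257  10  14  72] [0.6304 0.2094 0.1097] [[0.6194, 0.2035, 0.0968], [0.6362, 0.2139, 0.118]]
  dir -12.311484070150982 0.018326049474462595
```

View pics/side0c.png

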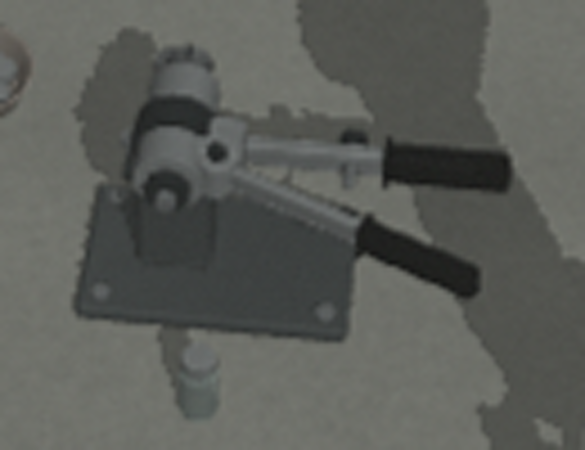

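View pics/scene0c.png

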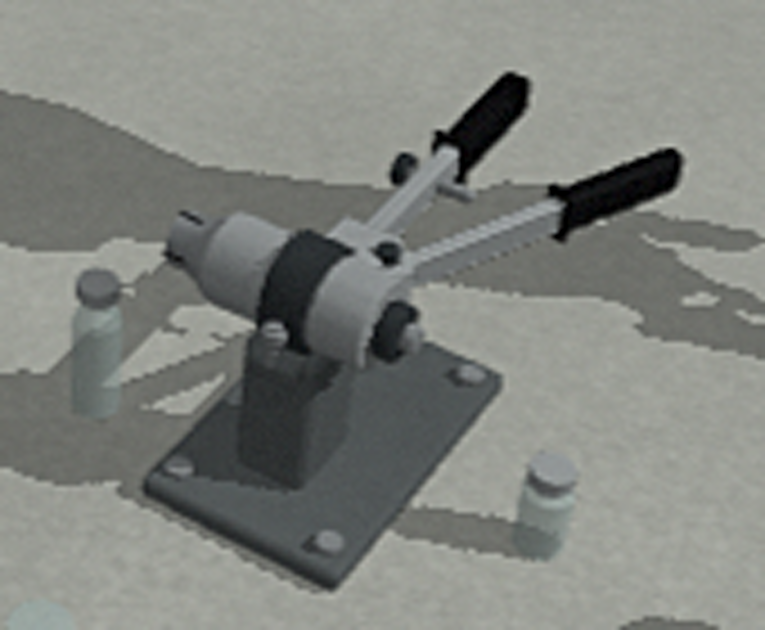

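Both crops show the fixed grip and the open lever. The pivot bolt is at side-crop (217,152) and scene-crop (388,252). I'll triangulate the pivot, cross-check the lever line, and locate the nearby glass.

```bash
cat >> h.py <<'E'
def ray(n,u,v):
    c=r.camera_info(n);W=c["world_to_cam"];R=W[:3,:3]
    return -R.T@W[:3,3], R.T@np.array([(u-c["cx"])/c["fx"],(v-c["cy"])/c["fy"],1])
def onz(n,u,v,z):
    o,d=ray(n,u,v);return o+d*(z-o[2])/d[2]
def tri(a,b):
    A=np.zeros((3,3));B=np.zeros(3)
    for n,u,v in(a,b):
        o,d=ray(n,u,v);d/=np.linalg.norm(d);M=np.eye(3)-np.outer(d,d);A+=M;B+=M@o
    X=np.linalg.solve(A,B)
    return X,[np.linalg.norm(np.cross(X-ray(*c)[0],ray(*c)[1]/np.linalg.norm(ray(*c)[1]))) for c in (a,b)]
E
python3 - <<'E'
from h import *
S=lambda x,y:("side",x/4.5+290-.4,y/4.5+255-.4)
C=lambda x,y:("scene",x/4.5+320-.4,y/4.5+190-.4)
print("bolt",tri(S(217,150),C(388,248)))
print("lever tip top",tri(S(478,272),C(680,156)))
print("fixed tip top",tri(S(508,156),C(520,78)))
print("grip collar lever",tri(S(364,222),C(557,192)), )
print("collar fixed",tri(S(388,146),C(440,140)))
for q in [(76,314),(345,337),(355,240),(98,188)]: print("foot side",onz(*S(*q),.012))
for q in [(145,488),(335,585),(500,378)]: print("foot scene",onz(*C(*q),.012))
# vertical outer face/top face lines of lever: top-edge pixels
for n in("side","scene"):
    p=cv2.imread(f"pics/{n}0.png");d=np.load(f"pics/{n}0.npy");X=cloud(n,d)
    m=(p.max(2)<50)&(X[...,2]>.112)&(X[...,2]<.125)&(X[...,0]<.53)&(X[...,0]>.43)&(X[...,1]>.15)&(X[...,1]<.3)
    for a,b in((.15,.2),(.215,.3)):
        Q=X[m&(X[...,1]>a)&(X[...,1]<b)];print(n,len(Q),Q.mean(0))
        v=cv2.fitLine(Q[:,:2].astype(np.float32),cv2.DIST_L2,0,.01,.01).ravel();print(np.degrees(np.arctan2(v[1],v[0])),v[2:])
# beaker, vials heights
print("vialb",onz("side",333,345,0),onz("scene",441,311,0),"beaker",onz("side",328,405,0),onz("scene",537,352,0))
E
```

```text
bolt (array([0.59479666, 0.18931661, 0.12172945]), [np.float64(7.775746045576353e-05), np.float64(7.775746045566213e-05)])
lever tip top (array([0.44784407, 0.26103872, 0.11335805]), [np.float64(0.0018577550541046888), np.float64(0.0018577550541046684)])
fixed tip top (array([0.43243627, 0.17606998, 0.1153287 ]), [np.float64(0.0025141041610330424), np.float64(0.0025141041610329145)])
grip collar lever (array([0.51007572, 0.22950439, 0.11541652]), [np.float64(0.00040666461120400407), np.float64(0.00040666461120386925)])
collar fixed (array([0.49923365, 0.16833605, 0.11243503]), [np.float64(2.3507475433303854e-05), np.float64(2.3507475433103663e-05)])
foot side [0.67359524 0.22377416 0.012     ]
foot side [0.51685881 0.2264494  0.012     ]
foot side [0.51465819 0.15145287 0.012     ]
foot side [0.67265181 0.12374996 0.012     ]
foot scene [0.67796491 0.12599017 0.012     ]
foot scene [0.68011067 0.22095449 0.012     ]
foot scene [0.52245399 0.22341754 0.012     ]
side 102 [0.46948725 0.17664292 0.11523183]
-6.5162477 [0.46948725 0.17664292]
side 77 [0.48085143 0.24663103 0.11541082]
-24.768202 [0.4808514  0.24663103]
scene 141 [0.47292439 0.17721646 0.11533403]
-3.6724555 [0.47292438 0.17721646]
scene 127 [0.48600551 0.24599812 0.11513276]
-25.971216 [0.4860055  0.24599811]
vialb [0.59909734 0.27538608 0.        ] [0.59764709 0.28101802 0.        ] beaker [0.59460121 0.4516747  0.        ] [0.5918482  0.45983029 0.        ]
```

```bash
python3 -m pendant '[[1,[0,0,0],[0,0,0]],[1,[0,0,0],[0,0,0]],[1,[0,0,0],[0,0,0]],[1,[0,0,0],[0,0,0]],[1,[0,0,0],[0,0,0]],[1,[0,0,0],[0,0,0]]]'; python3 - <<'E'
from h import *
p,d=r.snapshot("wrist");cv2.imwrite("pics/wrist1.png",p[:,:,::-1])
E
```

```text
time_s: 0.65
tcp_pos: [0.2482, 0.6008, 0.2314]
orientation: [[-0.924, 0.382, 0.0], [0.382, 0.924, 0.0], [0.0, 0.0, -1.0]]
wrist_force: [-0.1, -0.1, -0.3]
grip_width: 0.145
```

View pics/wrist1.png

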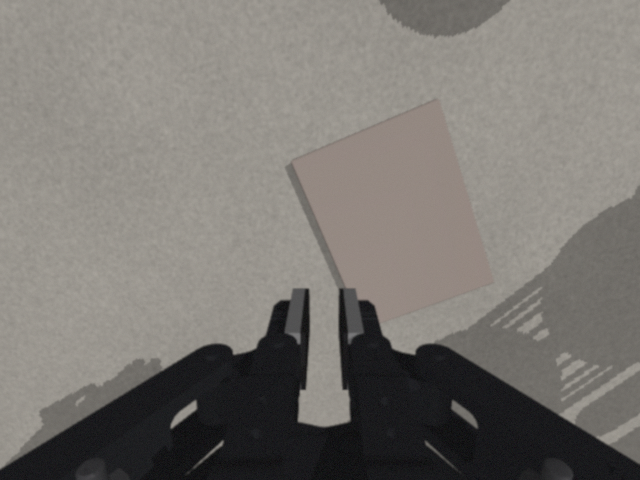

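The fingers are nearly shut in the wrist view. They are slim near the tips at (275–375,300) and the knuckles flare at about (210,350), some 50 mm behind the TCP.

The geometry agrees with the given sizes:
- **Pivot:** about (0.595, 0.189).
- **Lever direction:** about 154°.
- **Outer normal:** about (0.434, 0.901).
- **Press point:** about (0.476, 0.253).

I'll move to a point about 50 mm outside the press point, staying high.

```bash
python3 -m pendant '[[1,[-0.12,-0.064,0],[0,0,0]],[1,[-0.241,-0.128,0],[0,0,0]],[1,[-0.241,-0.128,0],[0,0,0]],[1,[-0.241,-0.128,0],[0,0,0]],[1,[-0.241,-0.128,0],[0,0,0]],[1,[-0.241,-0.128,0],[0,0,0]],[1,[-0.241,-0.128,0],[0,0,0]],[1,[-0.241,-0.128,0],[0,0,0]],[1,[-0.241,-0.128,0],[0,0,0]],[1,[-0.241,-0.128,0],[0,0,0]],[1,[-0.241,-0.128,0],[0,0,0.071]],[1,[-0.241,-0.128,0],[0,0,0]]]'
python3 -m pendant '[[1,[-0.12,-0.064,0],[0,0,0]],[1,[0,0,0],[0,0,0]]]'; python3 - <<'E'
from h import *
for n in("side","wrist"):
    p,d=r.snapshot(n);cv2.imwrite(f"pics/{n}2.png",p[:,:,::-1])
E
```

```text
time_s: 1.7
tcp_pos: [0.488, 0.3066, 0.2316]
orientation: [[-0.9, 0.435, 0.001], [0.435, 0.9, 0.0], [-0.001, 0.0, -1.0]]
wrist_force: [0.1, -0.3, -0.2]
grip_width: -0.0
time_s: 1.87
tcp_pos: [0.4999, 0.2892, 0.2317]
orientation: [[-0.897, 0.442, 0.002], [0.442, 0.897, -0.003], [-0.003, -0.002, -1.0]]
wrist_force: [0.4, -0.9, 0.2]
grip_width: 0.003
```

View pics/wrist2.png

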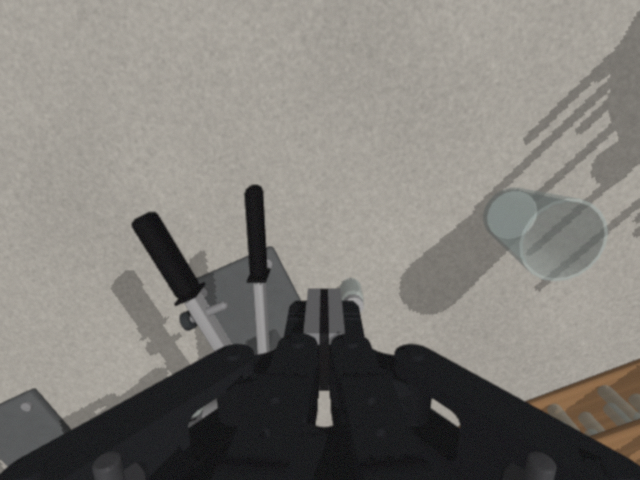

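View pics/side2.png

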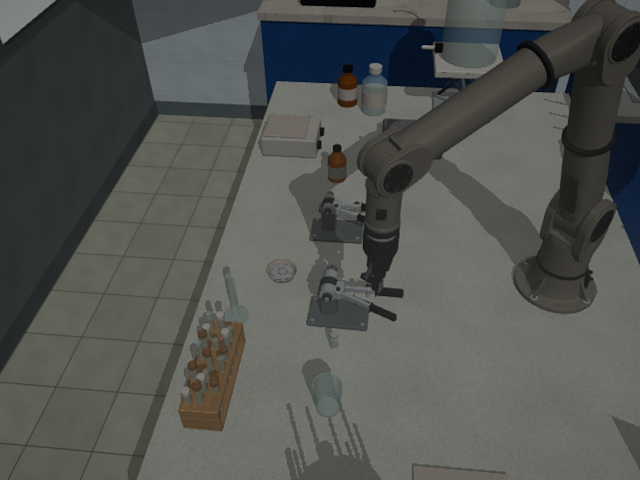

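The wrist view shows the lever grip from (255,188) to the collar at (259,280), nearly parallel to tool x. The finger tips are at (324,310), to its right on the outer side. I'll measure the grip's edges on the top plane from here.

```bash
python3 - <<'E'
from h import *
p=cv2.imread("pics/wrist2.png");c=r.camera_info("wrist");T=c["T_tool_cam"];s=r.read_state();R=s["orientation"];t=s["tcp_pos"];print(t)
g=p.max(2)<45
o=R@T[:3,3]+t
def w(u,v,z):
    d=R@T[:3,:3]@np.array([(u-c["cx"])/c["fx"],(v-c["cy"])/c["fy"],1]);return o+d*(z-o[2])/d[2]
L=[];E=[]
for v in range(194,266,6):
    x=np.where(g[v,225:300])[0]+225
    a,b=w(x.min(),v,.116),w(x.max()+1,v,.116);L.append((a+b)/2);E.append(b);print(v,x.min(),x.max(),(R.T@(b-t)).round(4),np.linalg.norm(a-b).round(4))
E=np.array(E)[:,:2];L=np.array(L)[:,:2]
for Q in(E,L):
    f=cv2.fitLine(Q.astype(np.float32),cv2.DIST_HUBER,0,.01,.01).ravel();a=np.degrees(np.arctan2(f[1],f[0]));P=np.array([.595,.189])-f[2:];print("angle",a,"pivot off line",P@[-f[1],f[0]],f)
tip=w(255,186,.116);print("tip",tip,"from pivot",np.linalg.norm(tip[:2]-[.595,.189]))
print("fixed",w(150,214,.116),w(190,297,.116),"collar",w(259,282,.116))
E
```

```text
[0.49664608 0.29485424 0.23146832]
194 245 261 [ 0.0262 -0.0427  0.1155] 0.0119
200 246 262 [ 0.0219 -0.0422  0.1155] 0.012
206 246 262 [ 0.0176 -0.0425  0.1155] 0.012
212 247 262 [ 0.0132 -0.0427  0.1155] 0.0114
218 247 263 [ 0.0089 -0.0422  0.1155] 0.0121
224 248 263 [ 0.0044 -0.0424  0.1155] 0.0115
230 248 263 [-1.000e-04 -4.260e-02  1.155e-01] 0.0115
236 248 264 [-0.0046 -0.0421  0.1155] 0.0123
242 249 264 [-0.0092 -0.0423  0.1155] 0.0116
248 249 265 [-0.0138 -0.0417  0.1155] 0.0124
254 250 265 [-0.0184 -0.042   0.1155] 0.0118
260 249 265 [-0.0231 -0.0422  0.1154] 0.0126
angle -25.114912 pivot off line -0.01187346340575146 [ 0.9054584  -0.42443508  0.47488245  0.2584185 ]
angle -25.033365 pivot off line -0.006158652531404852 [ 0.90606153 -0.423146    0.47023767  0.25406328]
tip [0.44740132 0.26610674 0.116     ] from pivot 0.16652573117683633
fixed [0.43251051 0.18921667 0.116     ] [0.50046355 0.18034839 0.116     ] collar [0.51240537 0.23370404 0.116     ]
```

The picture was taken while the arm was still settling, but the relative geometry holds. The grip measures 12 mm wide, as given. Its outer face is about 42 mm along tool −y, and the TCP is level with the point 135 mm out. I'll descend and recheck.

```bash
python3 -m pendant '[[1,[0,0,0.1],[0,0,0]],[1,[0,0,0.2],[0,0,0]],[1,[0,0,0.2],[0,0,0]],[1,[0,0,0.2],[0,0,0]],[1,[0,0,0.2],[0,0,0]],[1,[0,0,0.2],[0,0,0]],[1,[0,0,0.1],[0,0,0]],[1,[0,0,0],[0,0,0]],[1,[0,0,0],[0,0,0]],[1,[0,0,0],[0,0,0]]]'; python3 - <<'E'
from h import *
print(r.read_state()["tcp_pos"])
for n in("side","wrist","scene"):
    p,d=r.snapshot(n);cv2.imwrite(f"pics/{n}3.png",p[:,:,::-1])
print(r.read_state()["tcp_pos"])
p=cv2.imread("pics/scene3.png");cv2.imwrite("pics/scene3c.png",cv2.resize(p[150:330,320:520],None,fx=3.3,fy=3.3))
E
```

```text
time_s: 2.8
tcp_pos: [0.497, 0.2974, 0.0885]
orientation: [[-0.902, 0.432, 0.002], [0.432, 0.902, 0.002], [-0.001, 0.002, -1.0]]
wrist_force: [1.3, -0.3, 0.7]
grip_width: -0.002
[0.49697943 0.29735392 0.08854359]
[0.49725254 0.29702699 0.08885286]
```

View pics/wrist3.png

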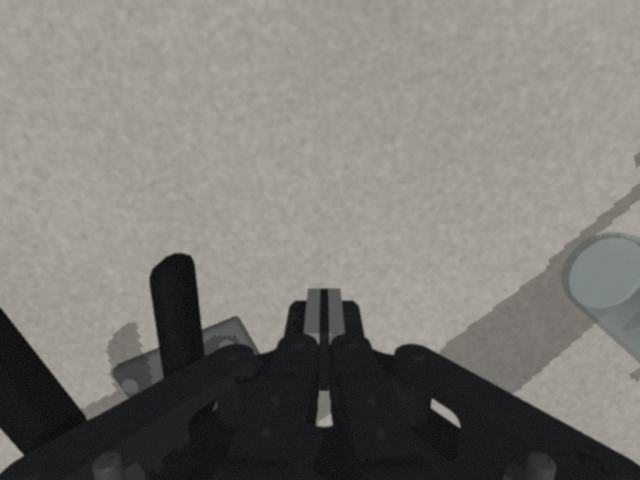

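View pics/scene3c.png

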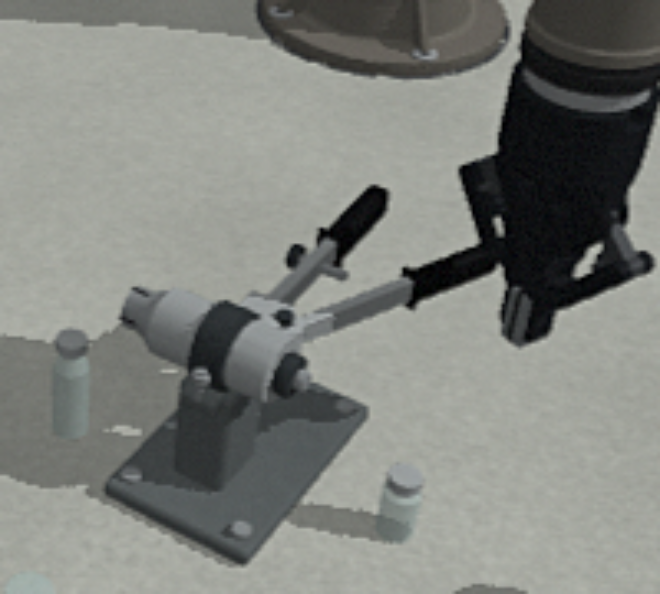

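The wrist view puts the lever tip at (175,255), with its face at tool y ≈ −43 mm and the tip at x ≈ +30 mm. That leaves a gap of about 28 mm to the finger's back. The scene view shows the fingers beside the grip on the outer side. I'll close the gap gently.

```bash
python3 -m pendant '[[1,[0,-0.04,0],[0,0,0]],[1,[0,-0.05,0],[0,0,0]],[1,[0,-0.05,0],[0,0,0]],[1,[0,-0.04,0],[0,0,0]],[1,[0,0,0],[0,0,0]],[1,[0,0,0],[0,0,0]]]';  python3 -m pendant '[[1,[0,-0.03,0],[0,0,0]],[1,[0,-0.03,0],[0,0,0]],[1,[0,-0.02,0],[0,0,0]],[1,[0,0,0],[0,0,0]]]'
```

```text
time_s: 3.45
tcp_pos: [0.4869, 0.2764, 0.0874]
orientation: [[-0.901, 0.433, 0.0], [0.433, 0.901, 0.0], [-0.0, 0.0, -1.0]]
wrist_force: [0.9, 0.5, -0.3]
grip_width: -0.001
time_s: 3.78
tcp_pos: [0.4825, 0.2674, 0.0872]
orientation: [[-0.901, 0.433, -0.0], [0.433, 0.901, -0.0], [0.0, -0.001, -1.0]]
wrist_force: [-0.2, -0.6, -0.1]
grip_width: -0.002
```

```bash
python3 -m pendant '[[1,[0,-0.02,0],[0,0,0]],[1,[0,-0.015,0],[0,0,0]],[1,[0,0,0],[0,0,0]]]'; python3 - <<'E'
from h import *
for n in("wrist","scene"):
    p,d=r.snapshot(n);cv2.imwrite(f"pics/{n}4.png",p[:,:,::-1])
p=cv2.imread("pics/scene4.png");cv2.imwrite("pics/scene4c.png",cv2.resize(p[170:300,370:520],None,fx=4.5,fy=4.5))
E
```

```text
time_s: 4.03
tcp_pos: [0.4814, 0.2654, 0.0875]
orientation: [[-0.902, 0.432, 0.002], [0.432, 0.902, 0.002], [-0.001, 0.003, -1.0]]
wrist_force: [2.4, 3.5, -2.8]
grip_width: -0.002
```

View pics/wrist4.png

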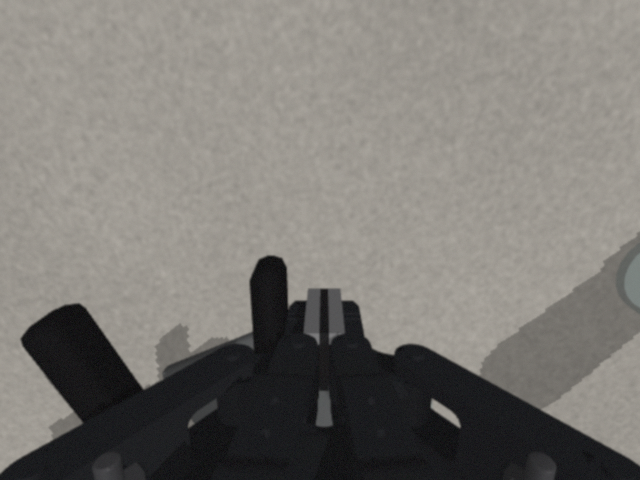

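View pics/scene4c.png

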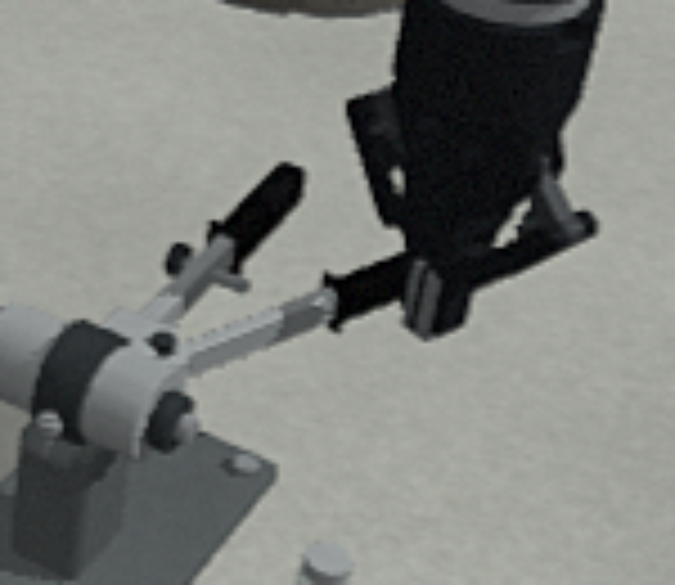

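Contact is made: the back of the finger is flush on the outside of the grip, with about 4 N along the normal. Now I'll follow the arc in, in small steps, checking the force.

```bash
python3 -m pendant '[[1,[0.006,-0.04,0],[0,0,-0.0453]],[1,[0.006,-0.04,0],[0,0,-0.0453]],[1,[0.006,-0.04,0],[0,0,-0.0453]],[1,[0.006,-0.04,0],[0,0,-0.0453]],[1,[0,0,0],[0,0,0]]]'
```

```text
time_s: 4.55
tcp_pos: [0.4716, 0.2483, 0.0876]
orientation: [[-0.954, 0.3, 0.002], [0.3, 0.954, 0.002], [-0.001, 0.002, -1.0]]
wrist_force: [3.3, 4.5, -2.7]
grip_width: -0.002
```

```bash
python3 -m pendant '[[1,[0.005,-0.035,0],[0,0,-0.04]],[1,[0,0,0],[0,0,0]]]';python3 -m pendant '[[1,[0.005,-0.035,0],[0,0,-0.04]],[1,[0,0,0],[0,0,0]]]'
```

```text
time_s: 4.72
tcp_pos: [0.4699, 0.2449, 0.0877]
orientation: [[-0.963, 0.27, 0.002], [0.27, 0.963, 0.002], [-0.001, 0.002, -1.0]]
wrist_force: [3.5, 5.2, -2.8]
grip_width: -0.0
time_s: 4.88
tcp_pos: [0.4682, 0.2411, 0.0877]
orientation: [[-0.971, 0.24, 0.002], [0.24, 0.971, 0.002], [-0.001, 0.002, -1.0]]
wrist_force: [3.3, 4.8, -2.7]
grip_width: 0.001
```

```bash
python3 -m pendant '[[1,[0.004,-0.03,0],[0,0,-0.034]],[1,[0,0,0],[0,0,0]]]';python3 -m pendant '[[1,[0.004,-0.03,0],[0,0,-0.034]],[1,[0,0,0],[0,0,0]]]'
```

```text
time_s: 5.05
tcp_pos: [0.4669, 0.2378, 0.0877]
orientation: [[-0.977, 0.215, 0.002], [0.215, 0.977, 0.002], [-0.001, 0.002, -1.0]]
wrist_force: [3.5, 5.0, -2.7]
grip_width: 0.0
time_s: 5.22
tcp_pos: [0.4657, 0.2347, 0.0877]
orientation: [[-0.982, 0.188, 0.002], [0.188, 0.982, 0.002], [-0.002, 0.003, -1.0]]
wrist_force: [3.2, 5.8, -3.0]
grip_width: -0.001
```

```bash
python3 -m pendant '[[1,[0.003,-0.022,0],[0,0,-0.025]],[1,[0,0,0],[0,0,0]]]';python3 -m pendant '[[1,[0.003,-0.022,0],[0,0,-0.025]],[1,[0,0,0],[0,0,0]]]'
```

```text
time_s: 5.38
tcp_pos: [0.4649, 0.2324, 0.0877]
orientation: [[-0.986, 0.169, 0.002], [0.169, 0.986, 0.002], [-0.002, 0.003, -1.0]]
wrist_force: [3.6, 5.2, -2.6]
grip_width: 0.002
time_s: 5.55
tcp_pos: [0.4641, 0.23, 0.0877]
orientation: [[-0.989, 0.15, 0.002], [0.15, 0.989, 0.003], [-0.002, 0.003, -1.0]]
wrist_force: [3.0, 6.5, -2.7]
grip_width: -0.002
```

```bash
python3 - <<'E'
from h import *
for n in("wrist","scene"):
    p,d=r.snapshot(n);cv2.imwrite(f"pics/{n}5.png",p[:,:,::-1])
p=cv2.imread("pics/scene5.png");cv2.imwrite("pics/scene5c.png",cv2.resize(p[170:300,370:520],None,fx=4.5,fy=4.5))
E
```

```text
(no output)
```

View pics/scene5c.png

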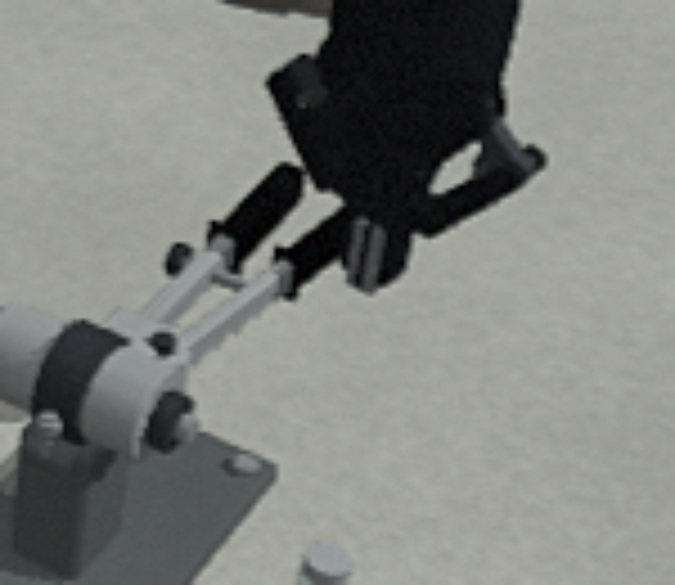

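The scene crop shows the screw tip at (240,282) almost on the lever's inner side. The lever still moves 2.4 mm per step, so I'll continue with small steps.

```bash
for i in 1; do python3 -m pendant '[[1,[0.002,-0.016,0],[0,0,-0.018]],[1,[0,0,0],[0,0,0]]]'; done; python3 -m pendant '[[1,[0.002,-0.016,0],[0,0,-0.018]],[1,[0,0,0],[0,0,0]]]'
```

```text
time_s: 5.82
tcp_pos: [0.4636, 0.2284, 0.0877]
orientation: [[-0.991, 0.135, 0.002], [0.135, 0.991, 0.003], [-0.002, 0.003, -1.0]]
wrist_force: [2.9, 6.7, -3.3]
grip_width: 0.0
time_s: 5.98
tcp_pos: [0.4631, 0.2268, 0.0878]
orientation: [[-0.993, 0.121, 0.002], [0.121, 0.993, 0.003], [-0.002, 0.004, -1.0]]
wrist_force: [3.4, 7.3, -3.9]
grip_width: 0.0
```

```bash
python3 -m pendant '[[1,[0.001,-0.012,0],[0,0,-0.012]],[1,[0,0,0],[0,0,0]]]'; python3 -m pendant '[[1,[0.001,-0.012,0],[0,0,-0.008]],[1,[0,0,0],[0,0,0]]]'
```

```text
time_s: 6.15
tcp_pos: [0.4629, 0.2264, 0.0878]
orientation: [[-0.994, 0.112, 0.003], [0.112, 0.994, 0.005], [-0.002, 0.005, -1.0]]
wrist_force: [3.0, 8.5, -3.8]
grip_width: 0.002
time_s: 6.32
tcp_pos: [0.4628, 0.226, 0.0879]
orientation: [[-0.994, 0.105, 0.004], [0.105, 0.994, 0.006], [-0.003, 0.006, -1.0]]
wrist_force: [4.0, 10.5, -4.6]
grip_width: 0.001
```

It has firmed up: a 1.4 mm command gave only 0.4 mm of motion while the force rose to 11 N. One more small step, then I'll hold.

```bash
python3 -m pendant '[[1,[0,-0.012,0],[0,0,0]],[1,[0,0,0],[0,0,0]],[1,[0,0,0],[0,0,0]]]'; python3 - <<'E'
from h import *
for n in("wrist","scene","side"):
    p,d=r.snapshot(n);cv2.imwrite(f"pics/{n}6.png",p[:,:,::-1])
a=cv2.imread("pics/scene6.png")[190:280,370:480];b=cv2.imread("pics/side6.png")[265:335,310:420]
cv2.imwrite("pics/c6.png",np.hstack([cv2.resize(a,(400,327),interpolation=2),cv2.resize(b,(400,327),interpolation=2)]))
E
```

```text
time_s: 6.57
tcp_pos: [0.4627, 0.2257, 0.0879]
orientation: [[-0.995, 0.105, 0.004], [0.105, 0.994, 0.007], [-0.003, 0.008, -1.0]]
wrist_force: [2.7, 11.7, -7.0]
grip_width: 0.001
```

View pics/c6.png

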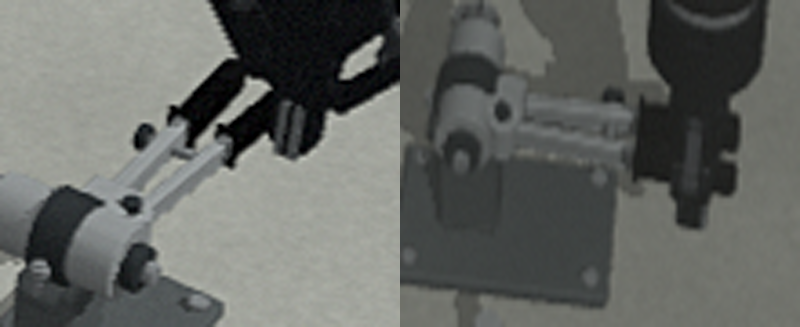

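The left crop shows the screw tip at (185,152) bearing on the lever, with a clear gap left to the fixed handle. Swing is about 0.32 to 0.34 rad. Holding.

```bash
python3 -m pendant '[[1,[0,-0.004,0],[0,0,0]],[1,[0,0,0],[0,0,0]],[1,[0,0,0],[0,0,0]],[1,[0,0,0],[0,0,0]],[1,[0,0,0],[0,0,0]],[1,[0,0,0],[0,0,0]],[1,[0,0,0],[0,0,0]],[1,[0,0,0],[0,0,0]],[1,[0,0,0],[0,0,0]],[1,[0,0,0],[0,0,0]],[1,[0,0,0],[0,0,0]],[1,[0,0,0],[0,0,0]]]'; python3 -m pendant '[[1,[0,0,0],[0,0,0]],[1,[0,0,0],[0,0,0]],[1,[0,0,0],[0,0,0]],[1,[0,0,0],[0,0,0]],[1,[0,0,0],[0,0,0]],[1,[0,0,0],[0,0,0]],[1,[0,0,0],[0,0,0]],[1,[0,0,0],[0,0,0]]]'
```

```text
time_s: 7.72
tcp_pos: [0.4627, 0.2256, 0.0879]
orientation: [[-0.995, 0.104, 0.004], [0.104, 0.995, 0.008], [-0.004, 0.008, -1.0]]
wrist_force: [4.1, 12.8, -7.2]
grip_width: 0.003
time_s: 8.38
tcp_pos: [0.4627, 0.2256, 0.0879]
orientation: [[-0.995, 0.104, 0.004], [0.104, 0.995, 0.008], [-0.004, 0.008, -1.0]]
wrist_force: [4.3, 13.4, -6.8]
grip_width: -0.003
```

Held steady at about 13 N for nearly 2 s. Now easing the lever out along the arc at about 0.25 rad/s.

```bash
python3 -m pendant '[[1,[0,0.015,0],[0,0,0]],[1,[0,0.02,0],[0,0,0.01]],[1,[-0.003,0.025,0],[0,0,0.028]],[1,[-0.004,0.025,0],[0,0,0.028]],[1,[-0.004,0.025,0],[0,0,0.028]],[1,[-0.004,0.025,0],[0,0,0.028]],[1,[-0.004,0.025,0],[0,0,0.028]],[1,[-0.004,0.025,0],[0,0,0.028]],[1,[-0.004,0.025,0],[0,0,0.028]],[1,[-0.004,0.025,0],[0,0,0.028]],[1,[-0.004,0.025,0],[0,0,0.028]],[1,[-0.004,0.025,0],[0,0,0.028]]]'
```

```text
time_s: 9.38
tcp_pos: [0.4739, 0.2534, 0.0877]
orientation: [[-0.944, 0.329, 0.002], [0.329, 0.944, 0.001], [-0.002, 0.002, -1.0]]
wrist_force: [3.3, 3.1, -2.8]
grip_width: -0.001
```

```bash
python3 -m pendant '[[1,[-0.004,0.025,0],[0,0,0.028]],[1,[-0.004,0.025,0],[0,0,0.028]],[1,[-0.004,0.025,0],[0,0,0.028]],[1,[0,0,0],[0,0,0]]]'
```

```text
time_s: 9.72
tcp_pos: [0.4782, 0.2609, 0.0877]
orientation: [[-0.921, 0.39, 0.002], [0.39, 0.921, 0.001], [-0.001, 0.001, -1.0]]
wrist_force: [3.8, 1.7, -1.5]
grip_width: -0.002
```

```bash
python3 -m pendant '[[1,[-0.002,0.02,0],[0,0,0.02]],[1,[-0.002,0.015,0],[0,0,0.01]],[1,[0,0.015,0],[0,0,0]],[1,[0,0.015,0],[0,0,0]],[1,[0,0.015,0],[0,0,0]],[1,[0,0.015,0],[0,0,0]],[1,[0,0,0],[0,0,0]]]'
```

```text
time_s: 10.3
tcp_pos: [0.481, 0.2699, 0.0866]
orientation: [[-0.912, 0.41, -0.003], [0.41, 0.912, -0.001], [0.002, -0.002, -1.0]]
wrist_force: [-0.8, 0.4, 0.1]
grip_width: 0.003
```

Force is back to zero, so the lever is on its open rest. I'll back off outwards, raise the tool and check.

```bash
python3 -m pendant '[[1,[0,0.05,0],[0,0,0]],[1,[0,0.08,0],[0,0,0]],[1,[0,0.08,0],[0,0,0]],[1,[0,0.08,0],[0,0,0]],[1,[0,0.03,-0.1],[0,0,0]],[1,[0,0,-0.2],[0,0,0]],[1,[0,0,-0.2],[0,0,0]],[1,[0,0,-0.2],[0,0,0]],[1,[0,0,-0.2],[0,0,0]],[1,[0,0,-0.2],[0,0,0]],[1,[0,0,-0.1],[0,0,0]]]'
python3 -m pendant '[[1,[0.1,0.1,0],[0,0,0]],[1,[0.2,0.15,0],[0,0,0]],[1,[0.2,0.15,0],[0,0,0]],[1,[0.2,0.15,0],[0,0,0]],[1,[0.2,0.1,0],[0,0,0]],[1,[0.1,0,0],[0,0,0]],[1,[0,0,0],[0,0,0]],[1,[0,0,0],[0,0,0]],[1,[0,0,0],[0,0,0]],[1,[0,0,0],[0,0,0]]]'
python3 - <<'E'
from h import *
for n in("side","scene"):
    p,d=r.snapshot(n);cv2.imwrite(f"pics/{n}7.png",p[:,:,::-1]);q=p[:,:,::-1];X=cloud(n,d)
    a,b,c,d_={"side":(290,255,420,355),"scene":(320,190,490,330)}[n]
    m=np.zeros((480,640),bool);m[b:d_,a:c]=1
    m&=(q.max(2)<50)&(X[...,2]>.09)&(X[...,2]<.125)
    k,l,st,ce=cv2.connectedComponentsWithStats(m.astype(np.uint8))
    for i in range(1,k):
        if st[i,4]>100: print(n,st[i],X[l==i].mean(0).round(4))
E
```

```text
time_s: 11.22
tcp_pos: [0.4995, 0.3071, 0.2347]
orientation: [[-0.912, 0.41, 0.004], [0.41, 0.912, 0.003], [-0.002, 0.005, -1.0]]
wrist_force: [-0.4, 0.3, 0.0]
grip_width: 0.002
time_s: 12.05
tcp_pos: [0.4225, 0.4237, 0.2314]
orientation: [[-0.91, 0.414, 0.001], [0.414, 0.91, -0.001], [-0.001, -0.0, -1.0]]
wrist_force: [0.4, -0.4, 0.5]
grip_width: -0.003
side [375 286  24  11 192] [0.4716 0.1793 0.1096]
side [369 303  27  18 195] [0.4813 0.2474 0.1084]
scene [416 206  21  25 202] [0.4738 0.1792 0.1128]
scene [442 223  29  21 257] [0.4862 0.2478 0.1102]
scene [377 248  14  21 150] [0.6422 0.168  0.1134]
```

View pics/scene7.png

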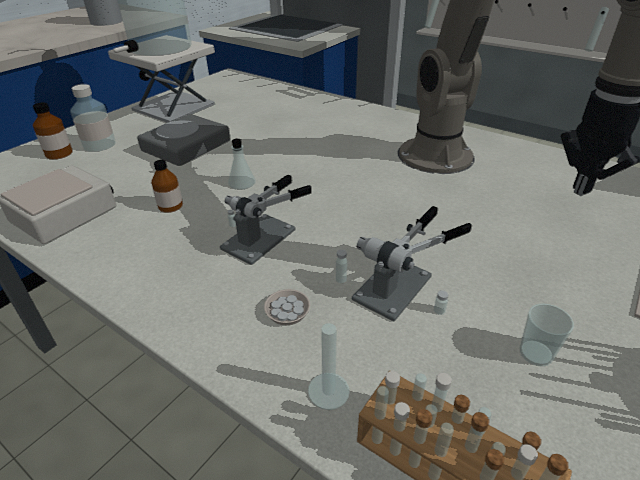

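View pics/side7.png

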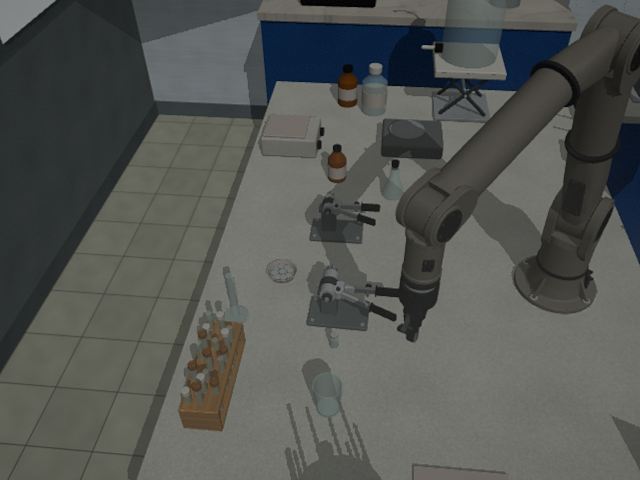

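Both views match the start. The lever grip covers the same pixels, (442,223) in scene and (369,303) in side, and its position agrees within 0.6 mm. The glassware and small crimper look unmoved, and the arm is clear. Handing in.

```bash
python3 -c "
from workcell import r
print(r.sign_off())"
```

```text
the job is handed in; nothing more can be done
None
```

I pressed the larger crimper's lever in with the back of a shut finger on the outside of its grip. It came up firm on the stop screw at about 0.32–0.34 rad. I held it there for almost 2 s at 12–14 N, and the camera showed a clear gap left to the fixed handle. I then eased it out slowly until the contact force read zero, moved clear and handed in at about 12 s.

- **Last checks:** the lever grip is back within 0.6 mm of its starting position in both views. The small crimper and glassware look unmoved, judged by eye from the pictures, and the wrist force is near zero.
- **Disagreements:** contact came about 7 mm further in than I worked out from the given finger size. One wrist-camera measurement was about 5 mm off because the arm was still settling, so I relied on touch for the contact.
- **Side force:** while held at the stop, the wrist also read a vertical force of about 7 N, which was gone after release. I took it to be friction against the lever.

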